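# Index the grinder's blank magazine and load a tool holder

### The arm

A 7-joint arm with a two-finger parallel gripper is mounted at the origin on the work surface. World frame = base frame: x ahead of the robot, y to its left, z up, the work surface at z = 0. Lengths are in m, angles in rad, forces in N, time in s.
With the tool pointing down it reaches from about 0.4 to 0.85 m from the base axis. Payload 4.5 kg.
Tool frame: the origin (TCP) lies between the finger pads; the fingertips stand 19 mm ahead of it and the grasp point (between the pads) is the TCP (r.tips_ahead is the distance from the TCP to the fingertips, in m); z points along the fingers, y is the line along which they close (so a half turn about z gives the same grasp; the last joint's range is limited). The gripper opens to 88 mm and grips with 3 to 60 N. Pads are 18 mm wide; open, the fingers measure 123 mm over their backs; the gripper's body (75 mm by 187 mm) begins 45 mm behind the grasp point.
Start: joints at [1.203, 0.689, -0.195, 1.565, 0.157, 0.902, -0.215], TCP at [0.244, -0.575, 0.258] pointing down, gripper open.
Joint ranges: [-3.01, 3.01], [-0.46, 2.08], [-1.47, 1.51], [0.13, 2.56], [-1, 4.14], [0.04, 2.09], [-2.66, 2.66]. Speed limits (rad/s): [2.57, 2.57, 3.14, 3.14, 3.14, 3.14, 3.14].

### API

Orientations are given as a unit quaternion [x, y, z, w].
In Python, from plant import r, cams, models gives the robot as it stands. The module is installed in compiled form; this text tells all that it offers.
- The arm moves only by the tool jog_arm, never from a script. Its arguments are lists of equal length, an entry for each row: "turn": the turn, a rotation vector about the tool's x, y, z in rad, a list of three; "translation": the shift along the tool's x, y, z in m, a list of three; "grip": the closure, from 0 (fully open) to 1 (shut). In form: {"turn": [[ax, ay, az], ...], "translation": [[tx, ty, tz], ...], "grip": [grip, ...]}. A call has 1 to 20 rows; each row is the pose to reach, as a shift and turn from the pose commanded when the call began, along the tool's axes at that moment; what a row does not reach only later rows make up. A row lasts 1/8 s, in which the tool goes at most 62.5 mm and 10.7 degrees, less where a joint would pass 70% of its speed; a pose out of reach is approached as far as the arm can. A call with a gripper value outside its range is refused whole. The fingers move at their own pace and stop on an object; "force" is the grip in N (left out, the last holds). Time passes only in rows, so rows that repeat a pose let the fingers close. It gives the time, the measured TCP pose, the force, the opening and the grip force at its end, in the units of the state.
- r.get_state(): the state, without advancing time (a new reading comes with each control period).
- cams.snapshot(name): name is "side" or "top"; returns the picture (480x640x3 uint8, red, green, blue); there is no depth.
- cams.camera_params(name): a dict with "fx", "fy", "cx", "cy" (pixels), "k1" (the pictures are not rectified: a ray, as slopes to the right and down, at radius r is drawn at 1 + k1 r^2 times it, then the intrinsics apply), "eye" and "orientation" of the camera in the world. Camera axes: x right, y up, looking along -z (the intrinsics and any distortion apply to the point x, -y, -z); pixel columns grow to the right and rows downward; lengths in m; the calibration is good to about 2 mm. A picture is of the moment at which its call begins. camera_params takes no time and is no camera call.
- r.finish_job(): hands the job in; it is judged then, once.
Trained networks look in the newest picture that a camera, given by its name, has taken for a name from the list of things; names that differ only in an ending like _2 or _b are one class to them, and where a whole thing is asked for, a point or a joint stands for the part that bears it (a point fixed in the world has none). Each returns a list of dicts, best first, with "p" (0 to 1); they miss things now and then, are a little off and sometimes report something else, mostly with a low value. They report only what shows in the picture. A call takes as long as a camera call. They do not tell look-alikes from the thing itself.
- models.find_in(camera, name): "position" ([x, y, z] in m, in world coordinates, good to about 4 mm: the middle of the surface that is visible of it).
- models.masks_of(camera, name): "pixels" (480x640 bool, what is visible of it).
- models.place_of(camera, name): "position" ([x, y, z] in m, in world coordinates, good to about 4 mm: a listed point, or the origin of a listed thing).
The state is a dict: "clock": time; "q": joint angles; "qd": joint speeds; "joint_torque": joint torques, N m; "tool_pos": TCP position; "eef_rot": TCP orientation; "contact_force": force on the tool from outside, world axes, zero at the start; "moment": the same for the moment, N m; "opening": opening from 0.0 (shut) to 1.0 (fully open); "finger_force": force on a finger pad.
Only numpy, scipy, OpenCV 4.12 (cv2) and the standard library are available. Lean on these libraries where they do the work, as an engineer would, in place of code of your own. Each camera call takes 0.05 s, during which the arm holds its last target. There are 200 camera calls.

### The job

Turn the magazine wheel until the wide empty nest sits squarely in the middle of the gap in the wire guard. Then take the steel tool holder from the bench and lay it gently, foot down, flat on the floor of that nest, leaving the wheel in that position and the bottle, wrench and bushing where they are.

Things in the scene. Friction and masses are not known exactly. Their poses are not given: they have to be found in the camera images.
- magazine: Fixed loading magazine of a tool grinder: base plate 310 x 260 mm, green gearbox, grey round pan and wire guard, 310 mm across. Origin on the bench under the centre of the wheel's face, which is 130 mm up; x points away from the gap side, z up. Wheel and guard lean 30 degrees from horizontal to the -x side, so the -x rim is lowest.
- gap (a point): The loading point, fixed: where the wide nest's floor centre is when in the middle of the guard's gap, 92 mm down the slope from the wheel's axis. Axes as magazine. The guard's 6 mm rods run in a plane 45 mm above the wheel's face (tops at 48 mm), at 68 to 151 mm from its axis, all round but for a 100 degree gap centred on the lowest (-x) side: the only place to load.
- wheel (a joint): Turn of the aluminium wheel (270 mm across) about its leaning axis, rad, positive anticlockwise seen from above. At 0 and equally at 6.283 (a full turn) the wide nest is in the middle of the gap. Starts at 0.6 to 5.7; turns both ways between -1.5 and 7.8 with even friction of about 0.2 N m, no notches, and stays where it is left.
- handle (a point): Centre of the black bar handle for turning the wheel, on the wheel's axis, 71 mm above the wheel's face. Bar 60 mm long, 14 wide, 24 tall (59 to 83 mm above the face), in line with the wide nest. Axes turn with the wheel: z along the wheel's axis, out of the face (30 degrees from vertical); x along the bar, away from the wide nest; y across the bar.
- nest (a point): Floor centre of the wide empty nest, on the wheel's face 92 mm from its axis: a tray, inside 66 mm (along the radius, x) x 36 mm, dark walls 12 mm high, 4 mm thick. Axes as handle, z square out of the floor. The other nests are smaller: two slim, 66 x 16 mm (one holds a flat bar), at 90 degrees either side; a 30 mm square one opposite (holds a round blank).
- holder_center (a point): Centre of the loose steel tool holder, half-way up its 36 mm height. Inverted-T section, 60 mm long (its x): foot 60 x 30 x 16 mm, on it a central rib 18 mm wide (y), 20 mm tall, full length. It starts standing on its foot on the bench, about 0.41 kg. z points up from foot to rib. Either end may face the hub.
- holder: The same tool holder, origin at the centre of its foot's underside.
- oil: Bystander: closed bottle, 52 mm across, 120 mm tall, origin at the centre of its underside. Leave alone.
- wrench: Bystander: flat steel wrench, 160 mm long, lying on the bench. Leave alone.
- bushing: Bystander: steel bushing, 44 mm across, 32 mm tall, origin at the centre of its underside. Leave alone.
There are look-alikes about, which are no part of the job. Leave any green or purple look-alike of the holder alone.

How it is judged:
By the outcome, as a careful person would: the job done as asked, in the order asked, and still so for the second after the job is handed in, with the robot touching nothing.
It also fails if it takes over 67 s, if anything falls off the work surface, if the arm or the gripper's body presses on something with over 40 N, if the wrist force passes 120 N, or if a joint passes its speed limit or range.

## Working session

There is one attempt and no reset: what is moved stays moved. The work goes in short steps, Python scripts to look and compute and a tool call to move; the robot and the scene stay as the last step left them, time stands still between calls to the robot, and variables do not carry over. Pictures are saved under pics/ and viewed, at most 10 in all, crops included, and the job is handed in when it is done.

Besides the shell and the picture viewer there is one more tool, called as name(argument=value, ...) on one line, values as JSON. jog_arm: Moves the arm, as the interface text tells. Its arguments: {"type":"object","properties":{"turn":{"type":"array"},"translation":{"type":"array"},"grip":{"type":"array"},"force":{"type":"number"}},"required":["turn","translation","grip"]}

```bash
mkdir -p pics
cat > h.py <<'E'
import numpy as np, cv2
from scipy.spatial.transform import Rotation as R
from plant import r, cams, models
np.set_printoptions(precision=4, suppress=True)
def save(im,n): cv2.imwrite('pics/'+n, im[:,:,::-1])
def cam(n):
    p=cams.camera_params(n); return p,R.from_quat(p['orientation']).as_matrix(),np.array(p['eye'])
def proj(n,X):
    p,M,e=cam(n); c=(np.atleast_2d(X)-e)@M
    a=c[:,0]/-c[:,2]; b=-c[:,1]/-c[:,2]; s=1+p['k1']*(a*a+b*b)
    return np.c_[p['cx']+p['fx']*a*s,p['cy']+p['fy']*b*s]
def ray(n,uv):
    p,M,e=cam(n); d=(np.array(uv)-[p['cx'],p['cy']])/[p['fx'],p['fy']]; u=d.copy()
    for _ in range(20): u=d/(1+p['k1']*(u@u))
    v=M@np.array([u[0],-u[1],-1]); return e,v
def onplane(n,uv,P,N):
    e,v=ray(n,uv); P=np.array(P);N=np.array(N); return e+v*((P-e)@N)/(v@N)
E
python3 - <<'E'
from h import *
for n in ('side','top'):
    save(cams.snapshot(n),n+'0.png'); p=cams.camera_params(n); print(n,p)
    for k in ('magazine','handle','nest','holder_center','gap','holder','oil','wrench','bushing'):
        print(k,[(np.array(d['position']).round(3),round(d['p'],2)) for d in models.place_of(n,k)])
s=r.get_state();print({k:s[k] for k in ('clock','tool_pos','eef_rot','opening')})
E
```

```text
side {'fx': 602.170692816436, 'fy': 602.170692816436, 'cx': 316.6046688008591, 'cy': 228.97039977992313, 'k1': -0.07334490738862096, 'eye': array([-0.0473,  0.5442,  0.9316]), 'orientation': array([-0.1629,  0.3888,  0.8319, -0.361 ])}
magazine [(array([0.614, 0.131, 0.004]), 0.56)]
handle [(array([0.642, 0.154, 0.195]), 0.84)]
nest [(array([0.581, 0.217, 0.111]), 0.97), (array([0.675, 0.184, 0.082]), 0.19)]
holder_center [(array([ 0.534, -0.3  ,  0.019]), 0.73), (array([ 0.436, -0.35 ,  0.019]), 0.62)]
gap [(array([0.675, 0.184, 0.084]), 0.73)]
holder [(array([ 0.436, -0.346,  0.001]), 0.86), (array([ 0.44 , -0.249, -0.001]), 0.81), (array([ 0.531, -0.302, -0.001]), 0.66)]
oil [(array([ 0.754, -0.193,  0.001]), 0.71)]
wrench [(array([ 0.507, -0.449,  0.   ]), 0.77)]
bushing [(array([ 0.688, -0.289, -0.002]), 0.74)]
top {'fx': 505.8329288987091, 'fy': 505.8329288987091, 'cx': 313.73332876480885, 'cy': 234.29148736620664, 'k1': 0.015497474500299372, 'eye': array([ 0.4164, -0.125 ,  1.0931]), 'orientation': array([-0.074 ,  0.0627,  0.7057, -0.7019])}
magazine [(array([0.612, 0.132, 0.003]), 0.69)]
handle [(array([0.641, 0.153, 0.192]), 0.92)]
nest [(array([0.584, 0.214, 0.112]), 0.66)]
holder_center [(array([ 0.439, -0.252,  0.018]), 0.96), (array([ 0.436, -0.35 ,  0.018]), 0.92), (array([ 0.53 , -0.302,  0.021]), 0.63)]
gap [(array([0.674, 0.185, 0.086]), 0.77)]
holder [(array([ 0.535, -0.3  , -0.002]), 0.9), (array([ 0.438, -0.252, -0.002]), 0.77), (array([ 0.432, -0.352,  0.001]), 0.6)]
oil [(array([ 0.753, -0.189,  0.002]), 0.6), (array([ 0.692, -0.297,  0.002]), 0.47)]
wrench [(array([ 0.504, -0.45 ,  0.004]), 0.7), (array([ 0.694, -0.298,  0.   ]), 0.26)]
bushing [(array([ 0.692, -0.299,  0.001]), 0.62)]
{'clock': 1.0, 'tool_pos': array([ 0.2444, -0.5752,  0.2577]), 'eef_rot': array([0.9799, 0.1996, 0.    , 0.    ]), 'opening': 1.0009100305716743}
```

View pics/side0.png

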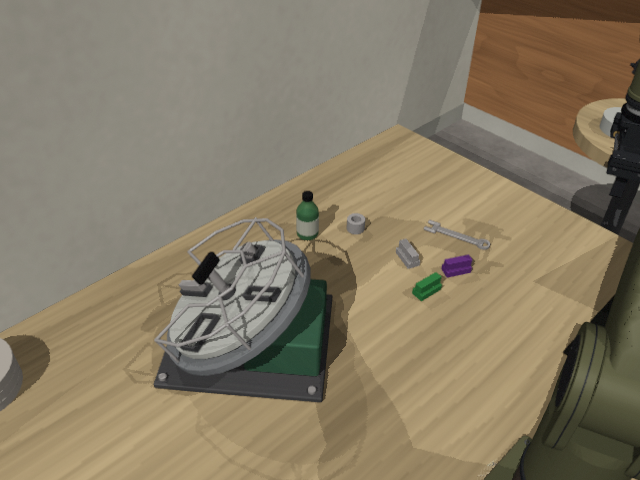

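View pics/top0.png

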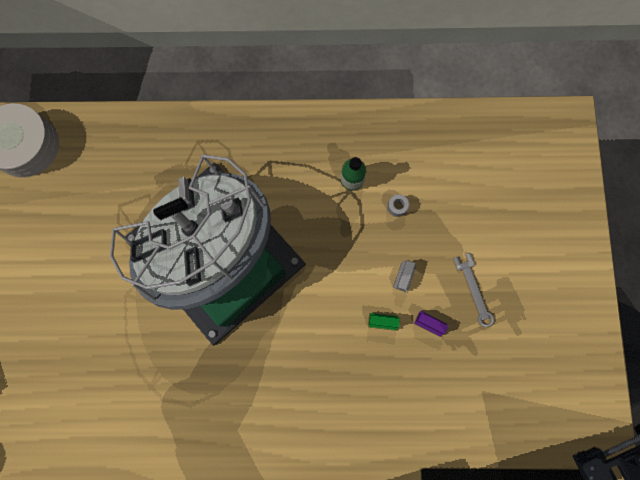

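The steel holder is the grey one, at top (404,275) and side (408,253). The look-alikes are green (383,321 top) and purple (432,322 top). Next come a confirming crop and measurements of the wheel angle and holder axis.

```bash
cat >> h.py <<'E'
from scipy.optimize import least_squares
def frame(m):  # m = x,y,azimuth of downhill; returns wheel centre, n, g, t
    c=np.array([m[0],m[1],.13]); d=np.array([np.cos(m[2]),np.sin(m[2]),0]); z=np.array([0,0,1.])
    n=np.cos(np.pi/6)*z+.5*d; g=np.cos(np.pi/6)*d-.5*z; return c,n,g,np.cross(n,g)
def meas(n,k,name,P,N):  # long-axis line of mask k on plane
    M=models.masks_of(n,name)[k]['pixels'].astype(np.uint8)
    rc=cv2.minAreaRect(np.argwhere(M)[:,::-1].astype(np.float32)); b=cv2.boxPoints(rc)
    b=np.array([onplane(n,x,P,N) for x in b]); e=[b[1]-b[0],b[2]-b[1]]; l=[np.linalg.norm(x) for x in e]
    i=int(np.argmax(l)); return b.mean(0),e[i]/l[i],l
def jog(p,Rm,p0=None,R0=None):
    s=r.get_state(); p0=s['tool_pos'] if p0 is None else p0
    R0=R.from_quat(s['eef_rot']).as_matrix() if R0 is None else R0
    print('trans',(R0.T@(np.array(p)-p0)).round(4),'turn',R.from_matrix(R0.T@Rm).as_rotvec().round(4))
def tool(z,y): z=np.array(z)/np.linalg.norm(z);y=np.array(y)-z*(z@np.array(y));y/=np.linalg.norm(y);return np.c_[np.cross(y,z),y,z]
E
python3 - <<'E'
from h import *
H=[.6415,.1535,.1935];G=[.6745,.1845,.085];Mg=[.613,.1315]
def f(m):
    c,n,g,t=frame(m); return np.r_[c[:2]-Mg,c+.071*n-H,c+.092*g-G]
m=least_squares(f,[.613,.131,.7]).x; print('mag',m,f(m))
c,n,g,t=frame(m); P=c+.071*n; print('n,g,t',n,g,t,'handle',P,'gap',c+.092*g)
for k,cm in enumerate(('top','side')):
    im=cams.snapshot(cm)
    if k==0: save(cv2.resize(im[230:350,340:500],(800,600),interpolation=2),'crop0.png')
    q,a,l=meas(cm,0,'handle',c+.083*n,n); print(cm,'handle',q,l,'angle mod pi',np.arctan2(a@t,a@g)%np.pi)
    for d in models.place_of(cm,'nest')[:1]:
        v=np.array(d['position'])-c; print('nest ang',np.arctan2(v@t,v@g))
    for i,d in enumerate(models.masks_of(cm,'holder')):
        col=im[d['pixels']].mean(0); q,a,l=meas(cm,i,'holder',[0,0,.02],[0,0,1]); print(cm,i,d['p'],col,q,np.degrees(np.arctan2(a[1],a[0])),l)
E
```

```text
mag [0.614  0.1314 0.713 ] [ 0.001  -0.0001 -0.0007  0.0011 -0.002  -0.0003 -0.001  -0.001 ]
n,g,t [0.3782 0.3271 0.866 ] [ 0.655   0.5665 -0.5   ] [-0.6541  0.7564 -0.    ] handle [0.6408 0.1546 0.1915] gap [0.6742 0.1835 0.084 ]
top handle [0.5899 0.0948 0.2501] [np.float64(0.25838947055758643), np.float64(0.25823545003000264)] angle mod pi 1.8244343756939996
nest ang 1.1872667142277118
top 0 0.91 [21.254  99.1716 39.6156] [ 0.4406 -0.2525  0.02  ] -98.2965280012128 [np.float64(0.030378156047582126), np.float64(0.06314954041258179)]
top 1 0.81 [114.7381 111.381  109.2446] [ 0.5364 -0.2996  0.02  ] -21.14973620947702 [np.float64(0.06620772810377891), np.float64(0.032662541016224726)]
top 2 0.57 [ 78.0353  34.5629 101.9272] [ 0.4365 -0.3504  0.02  ] -117.1091933744344 [np.float64(0.03189032089140783), np.float64(0.06449517132770849)]
side handle [0.5285 0.1873 0.242 ] [np.float64(0.265192029949734), np.float64(0.29506300400967905)] angle mod pi 2.2012283886082495
nest ang 1.1398634217611443
side 0 0.96 [81.8103 42.4783 98.1719] [ 0.4328 -0.346   0.02  ] -116.42202941189088 [np.float64(0.07309839959620051), np.float64(0.05890474448011665)]
side 1 0.78 [123.1055 119.1363 115.6396] [ 0.5326 -0.2955  0.02  ] 159.27179303371216 [np.float64(0.05133147245406737), np.float64(0.08849546401025439)]
side 2 0.58 [48.5127 99.6775 53.7826] [ 0.4362 -0.2493  0.02  ] -95.91869218968303 [np.float64(0.08623408245929735), np.float64(0.05205242646933727)]
```

View pics/crop0.png

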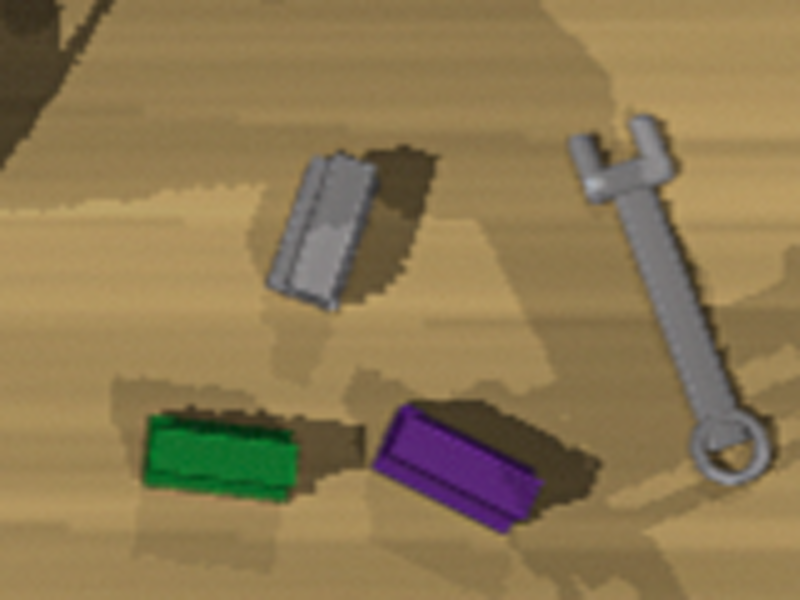

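Run:
```python
from h import *
m=[.614,.1314,.713]; c,n,g,t=frame(m); H=c+.071*n
im=cams.snapshot('top'); roi=np.zeros((480,640),np.uint8); roi[190:225,148:195]=1
d=((im.max(2)<45)&(roi>0)).astype(np.uint8)
k,lab,st,_=cv2.connectedComponentsWithStats(d); j=1+np.argmax(st[1:,4]); pts=np.argwhere(lab==j)[:,::-1].astype(np.float32)
b=np.array([onplane('top',x,c+.083*n,n) for x in cv2.boxPoints(cv2.minAreaRect(pts))])
for i in (0,1):
    a=b[i+1]-b[i]; print(np.linalg.norm(a),np.arctan2(a@t,a@g)%np.pi)
print(b.mean(0), c+.083*n)
th=1.165; y=np.sin(th)*g-np.cos(th)*t
jog(H+.15*n,tool(-n,y)); jog(H+.005*n,tool(-n,y),H+.15*n,tool(-n,y))
s=r.get_state(); print(R.from_quat(s['eef_rot']).as_matrix(), y)
```

```text
0.08164225109761582 1.2813309929331431
0.042942369602436026 3.0133419749644474
[0.6428 0.1385 0.2106] [0.6454 0.1585 0.2019]
trans [ 0.7217 -0.5396 -0.0637] turn [ 0.2375 -0.5218 -1.4396]
trans [-0.     0.     0.145] turn [0. 0. 0.]
[[ 0.9203  0.3912  0.0001]
 [ 0.3912 -0.9203 -0.0001]
 [ 0.      0.0001 -1.    ]] [ 0.8601  0.2219 -0.4594]
```

jog_arm(turn=[[0,0,0],[0,0,0],[0.24,-0.52,-1.44],[0.24,-0.52,-1.44],[0.24,-0.52,-1.44],[0.24,-0.52,-1.44],[0.24,-0.52,-1.44],[0.24,-0.52,-1.44],[0.24,-0.52,-1.44],[0.24,-0.52,-1.44],[0.24,-0.52,-1.44],[0.24,-0.52,-1.44],[0.24,-0.52,-1.44],[0.24,-0.52,-1.44],[0.24,-0.52,-1.44],[0.24,-0.52,-1.44],[0.24,-0.52,-1.44],[0.24,-0.52,-1.44],[0.24,-0.52,-1.44],[0.24,-0.52,-1.44]], translation=[[0,0,-0.06],[0,0,-0.12],[0.72,-0.54,-0.12],[0.72,-0.54,-0.12],[0.72,-0.54,-0.12],[0.72,-0.54,-0.12],[0.72,-0.54,-0.12],[0.72,-0.54,-0.12],[0.72,-0.54,-0.12],[0.72,-0.54,-0.12],[0.72,-0.54,-0.12],[0.72,-0.54,-0.12],[0.72,-0.54,-0.12],[0.72,-0.54,-0.12],[0.72,-0.54,-0.12],[0.72,-0.54,-0.12],[0.72,-0.54,-0.064],[0.72,-0.54,-0.064],[0.72,-0.54,-0.064],[0.72,-0.54,-0.064]], grip=[0,0,0,0,0,0,0,0,0,0,0,0,0,0,0,0,0,0,0,0])

```text
clock: 4.25
tool_pos: [0.6925, 0.2033, 0.3188]
eef_rot: [0.57, 0.78, -0.251, -0.057]
contact_force: [1.1, -0.2, 0.8]
opening: 0.996
finger_force: 0.0
```

Run:
```python
from h import *
m=[.614,.1314,.713]; c,n,g,t=frame(m); H=c+.071*n
s=r.get_state(); print(s['clock'],s['tool_pos'],H+.15*n,s['q'],s['contact_force'])
th=1.165; y=np.sin(th)*g-np.cos(th)*t
jog(H+.15*n,tool(-n,y)); jog(H+.005*n,tool(-n,y))
im=cams.snapshot('top'); save(cv2.resize(im[110:350,70:390],(800,600)),'pre.png')
for cm in('top','side'):
    cams.snapshot(cm)
    for k in('nest','handle'):
        for d in models.place_of(cm,k)[:1]:
            v=np.array(d['position']); print(cm,k,v,d['p'],np.arctan2((v-c)@t,(v-c)@g))
```

```text
4.25 [0.6925 0.2033 0.3188] [0.6976 0.2037 0.3214] [-0.4744  1.1845  0.4512  0.3772 -0.1887  2.0888  0.0614] [ 1.1133 -0.2189  0.8091]
trans [-0.0019  0.0033 -0.0043] turn [0.0027 0.0011 0.0015]
trans [-0.0017  0.0029  0.1407] turn [0.0027 0.0011 0.0015]
top nest [0.5808 0.2145 0.1114] 0.71 1.1821989880465857
top handle [0.6424 0.1536 0.1898] 0.57 -0.9487335829835323
side nest [0.5846 0.2168 0.1067] 0.69 1.1181443067466903
side handle [0.6422 0.1537 0.1952] 0.73 -2.3291435236394418
```

View pics/pre.png

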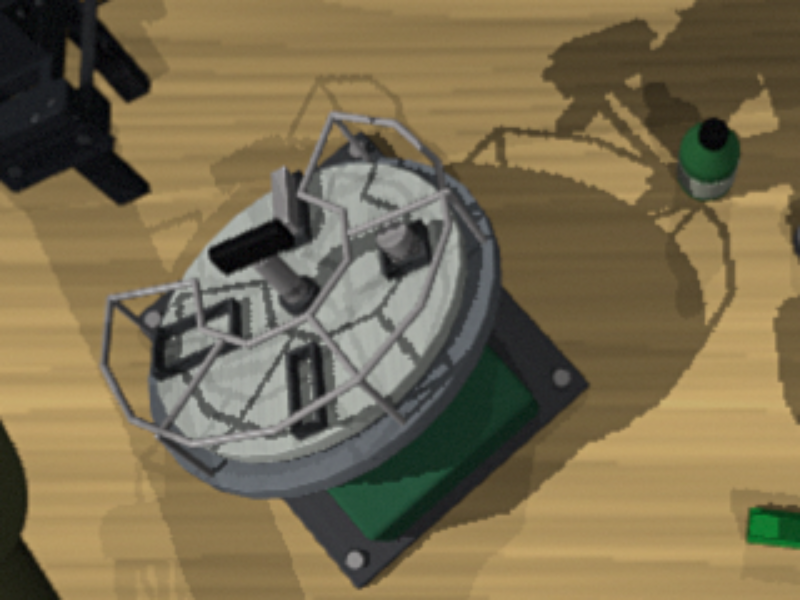

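The bar handle runs from about (212,255) to (292,232) in the crop, in line with the wide nest at (198,335). The open fingers stand clear, so I go down the axis and grip.

jog_arm(turn=[[0,0,0],[0,0,0],[0,0,0],[0,0,0],[0,0,0],[0,0,0],[0,0,0],[0,0,0]], translation=[[-0.002,0.003,0.05],[-0.002,0.003,0.1],[-0.002,0.003,0.14],[-0.002,0.003,0.14],[-0.002,0.003,0.14],[-0.002,0.003,0.14],[-0.002,0.003,0.14],[-0.002,0.003,0.14]], grip=[0,0,0,0,0,0,0,0])

```text
clock: 5.6
tool_pos: [0.6435, 0.1556, 0.198]
eef_rot: [0.571, 0.78, -0.25, -0.058]
contact_force: [-0.2, 0.3, 0.0]
opening: 1.003
finger_force: 0.0
```

Run:
```python
from h import *
m=[.614,.1314,.713]; c,n,g,t=frame(m); H=c+.071*n
s=r.get_state(); print(s['tool_pos'],H+.005*n,s['q'],s['contact_force'])
th=1.165; y=np.sin(th)*g-np.cos(th)*t
jog(H+.003*n,tool(-n,y))
```

```text
[0.6435 0.1556 0.198 ] [0.6427 0.1563 0.1958] [-0.5332  1.1     0.4379  0.9942 -0.1551  1.5718  0.1167] [-0.1892  0.3247  0.0007]
trans [0.0013 0.0005 0.004 ] turn [ 0.0041 -0.0023  0.001 ]
```

jog_arm(turn=[[0,0,0],[0,0,0],[0,0,0],[0,0,0],[0,0,0],[0,0,0],[0,0,0],[0,0,0]], translation=[[0.001,0,0.004],[0.001,0,0.004],[0.001,0,0.004],[0.001,0,0.004],[0.001,0,0.004],[0.001,0,0.004],[0.001,0,0.004],[0.001,0,0.004]], grip=[0.5,0.8,0.95,0.95,0.95,0.95,0.95,0.95], force=20)

```text
clock: 6.6
tool_pos: [0.6421, 0.1552, 0.1936]
eef_rot: [0.57, 0.78, -0.249, -0.057]
contact_force: [3.9, 0.4, -3.1]
opening: 0.211
finger_force: 20.0
```

jog_arm(turn=[[0,0,0],[0,0,0],[0,0,0]], translation=[[0,0,0],[0,0,0],[0,0,0]], grip=[1,1,1], force=35)

```text
clock: 6.98
tool_pos: [0.6421, 0.1553, 0.1936]
eef_rot: [0.57, 0.78, -0.249, -0.057]
contact_force: [5.5, 1.1, -4.7]
opening: 0.202
finger_force: 35.0
```

Run:
```python
from h import *
s=r.get_state(); print(s['opening'],s['finger_force'],s['contact_force'],s['moment'],s['tool_pos'])
```

```text
0.20185882769356525 35.00135779380798 [ 5.4936  1.15   -4.7221] [ 0.6621 -1.7254  0.3042] [0.6421 0.1553 0.1936]
```

jog_arm(turn=[[0,0,0.1],[0,0,0.22],[0,0,0.34],[0,0,0.46],[0,0,0.58],[0,0,0.7],[0,0,0.82],[0,0,0.94],[0,0,1.06],[0,0,1.16],[0,0,1.16],[0,0,1.16]], translation=[[0,0,0],[0,0,0],[0,0,0],[0,0,0],[0,0,0],[0,0,0],[0,0,0],[0,0,0],[0,0,0],[0,0,0],[0,0,0],[0,0,0]], grip=[1,1,1,1,1,1,1,1,1,1,1,1], force=35)

```text
clock: 8.48
tool_pos: [0.6437, 0.1546, 0.1932]
eef_rot: [0.905, 0.341, -0.238, 0.09]
contact_force: [10.1, -1.8, -6.4]
opening: 0.2
finger_force: 35.0
```

Run:
```python
from h import *
m=[.614,.1314,.713]; c,n,g,t=frame(m); H=c+.071*n
s=r.get_state(); print(s['opening'],s['contact_force'],s['moment'],s['tool_pos'],s['q'])
M=R.from_quat(s['eef_rot']).as_matrix(); print('tool y angle vs -t', np.arctan2(M[:,1]@g,M[:,1]@-t))
for cm in('top','side'):
    im=cams.snapshot(cm)
    if cm=='side': save(cv2.resize(im[190:400,130:410],(800,600)),'turned.png')
    for k in('nest','handle'):
        for d in models.place_of(cm,k)[:2]:
            v=np.array(d['position']); print(cm,k,v,d['p'],np.arctan2((v-c)@t,(v-c)@g))
```

```text
0.20035294579137394 [10.0998 -1.8362 -6.3901] [ 0.5452 -2.7496  0.8152] [0.6437 0.1546 0.1932] [-0.6281  1.168   0.755   1.0129 -0.3939  1.5879 -0.8688]
tool y angle vs -t 0.005797968290432239
top nest [0.6756 0.1832 0.0841] 0.96 -0.011994118895714934
top nest [0.6785 0.1794 0.0909] 0.33 -0.06600507613621759
top handle [0.6402 0.1536 0.1901] 0.67 -2.3048033511202055
side nest [0.6737 0.185  0.0831] 0.78 0.016066971734503457
side handle [0.6418 0.1539 0.1954] 0.64 -2.5525243558371424
side handle [0.6742 0.1836 0.081 ] 0.49 0.0011449512069812771
```

View pics/turned.png

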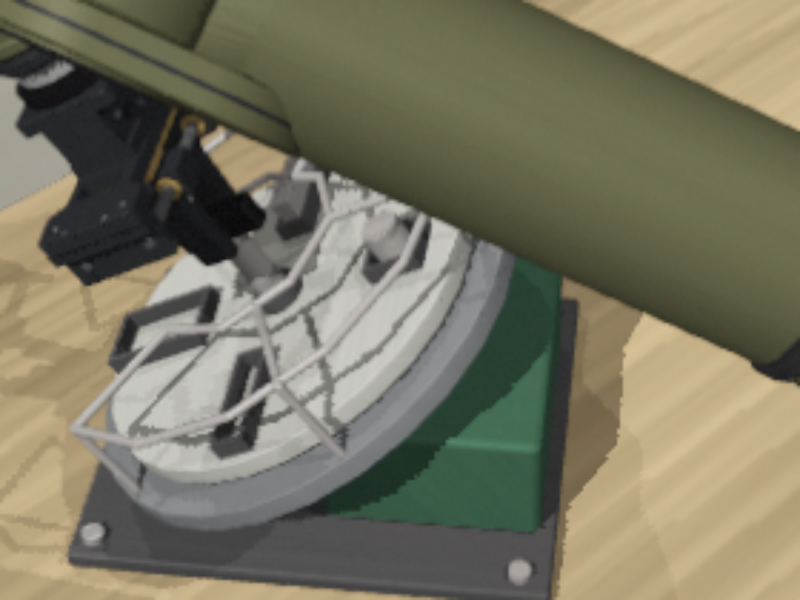

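The wide nest (165,325 in the crop) now faces the gap. I release, back off along the axis and check the angle.

jog_arm(turn=[[0,0,0],[0,0,0],[0,0,0],[0,0,0],[0,0,0],[0,0,0],[0,0,0],[0,0,0]], translation=[[0,0,0],[0,0,0],[0,0,0],[0,0,-0.03],[0,0,-0.08],[0,0,-0.12],[0,0,-0.12],[0,0,-0.12]], grip=[0.6,0.3,0,0,0,0,0,0])

```text
clock: 9.78
tool_pos: [0.6858, 0.1934, 0.2972]
eef_rot: [0.905, 0.339, -0.242, 0.088]
contact_force: [-0.2, -0.4, 0.1]
opening: 0.998
finger_force: 0.0
```

Run:
```python
from h import *
m=[.614,.1314,.713]; c,n,g,t=frame(m)
s=r.get_state(); print(s['tool_pos'],s['q'],s['contact_force'])
A=[]
for i in range(3):
  for cm in('top','side'):
    im=cams.snapshot(cm)
    if i==0: save(im,cm+'_rel.png')
    for k in('nest','gap','magazine','handle'):
        for d in models.place_of(cm,k)[:1]:
            v=np.array(d['position']); A.append((k,v)); 
            if k=='nest': print(cm,v,d['p'],np.arctan2((v-c)@t,(v-c)@g))
for k in('nest','gap','magazine','handle'):
    v=np.array([a for q,a in A if q==k]); print(k,v.mean(0),v.std(0))
# tool frame for holder: long axis az ~ -21 deg
print(proj('side',[c+.092*g+sx*.037*g+sy*.022*t+.012*n for sx in(-1,1) for sy in (-1,1)]))
print(proj('top',[c+.092*g+sx*.037*g+sy*.022*t+.012*n for sx in(-1,1) for sy in (-1,1)]))
im=cv2.imread('pics/side_rel.png')[270:330,150:230]; 
im2=cv2.imread('pics/top_rel.png')[180:255,110:210]
cv2.imwrite('pics/rel.png',np.hstack([cv2.resize(im,(400,300),interpolation=2),cv2.resize(im2,(400,300),interpolation=2)]))
```

```text
[0.6858 0.1934 0.2972] [-0.5388  1.1907  0.7564  0.5393 -0.4125  1.9882 -0.9761] [-0.1948 -0.3961  0.0545]
top [0.6743 0.1802 0.0886] 0.81 -0.028794415510566548
side [0.6724 0.183  0.0819] 0.56 0.009073883492158652
top [0.6713 0.1808 0.0843] 0.71 -0.0012896241443518947
side [0.6739 0.1839 0.0801] 0.55 0.005644798334731606
top [0.6736 0.1799 0.0863] 0.62 -0.026012915961567424
side [0.6728 0.1833 0.0823] 0.96 0.00867261500810003
nest [0.673  0.1818 0.0839] [0.001  0.0016 0.0029]
gap [0.6749 0.1819 0.0858] [0.001  0.0014 0.0016]
magazine [0.616  0.1313 0.0029] [0.0005 0.0012 0.0007]
handle [0.6418 0.155  0.191 ] [0.0013 0.0018 0.0021]
[[203.7868 289.408 ]
 [198.0038 306.5974]
 [173.6488 300.019 ]
 [167.1748 317.0356]]
[[184.1414 205.5968]
 [166.8229 219.7314]
 [169.9457 187.661 ]
 [153.3105 201.0906]]
```

View pics/rel.png

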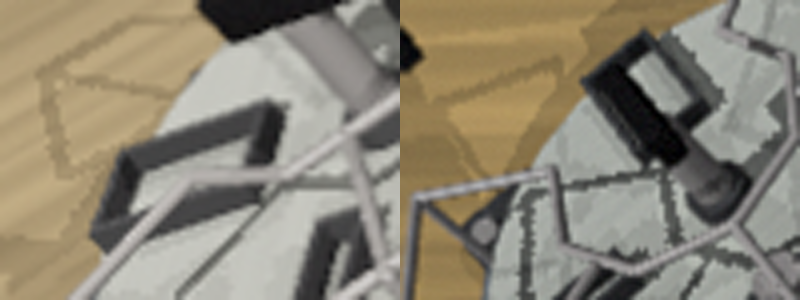

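```bash
cat > fit.py <<'E'
from h import *
from scipy.optimize import minimize
def fit(ims,m=(.614,.1314,.713),th0=0.,thr=80):
    c,n,g,t=frame(m)
    def box(cm,o,x,y,X,Y,z0,z1,sh,img):
        P=[o+i*x+j*y+k*n for i in X for j in Y for k in (z0,z1)]
        h=cv2.convexHull(((proj(cm,P)+sh)*16).astype(np.int32)); cv2.fillConvexPoly(img,h,1,cv2.LINE_8,4)
    def rend(cm,th,sh):
        x=np.cos(th)*g+np.sin(th)*t; y=np.cross(n,x); img=np.zeros((480,640),np.uint8)
        for s in(-1,1):
            box(cm,c,x,y,(.055,.129),(s*.018,s*.022),0,.012,sh,img); box(cm,c,x,y,(.092+s*.033,.092+s*.037),(-.022,.022),0,.012,sh,img)
        box(cm,c,x,y,(-.03,.03),(-.007,.007),.059,.083,sh,img); return img
    for cm,im in ims.items():
        big=cv2.dilate(rend(cm,th0,np.zeros(2)),np.ones((9,9)))>0
        D=(im.max(2)<thr)&big
        best=[]
        for th in np.arange(th0-.15,th0+.151,.015):
            b=min((((rend(cm,th,np.array([u,v]))>0)&big)^D).sum() for u in np.arange(-3,4) for v in np.arange(-3,4))
            best.append((b,round(th,3)))
        print(cm,D.sum(),best)
E
python3 - <<'E'
from fit import *
fit({cm:cv2.imread(f'pics/{cm}_rel.png')[:,:,::-1] for cm in('top','side')})
E
```

```text
Traceback (most recent call last):
  File "fit.py", line 18, in fit
    b=min((((rend(cm,th,np.array([u,v]))>0)&big)^D).sum() for u in np.arange(-3,4) for v in np.arange(-3,4))
  File "fit.py", line 18, in <genexpr>
    b=min((((rend(cm,th,np.array([u,v]))>0)&big)^D).sum() for u in np.arange(-3,4) for v in np.arange(-3,4))
             ~~~~^^^^^^^^^^^^^^^^^^^^^^^
  File "fit.py", line 12, in rend
    box(cm,c,x,y,(-.03,.03),(-.007,.007),.059,.083,sh,img); return img
    ~~~^^^^^^^^^^^^^^^^^^^^^^^^^^^^^^^^^^^^^^^^^^^^^^^^^^^
  File "fit.py", line 7, in box
    h=cv2.convexHull(((proj(cm,P)+sh)*16).astype(np.int32)); cv2.fillConvexPoly(img,h,1,cv2.LINE_8,4)
                       ~~~~^^^^^^
  File "h.py", line 9, in proj
    p,M,e=cam(n); c=(np.atleast_2d(X)-e)@M
          ~~~^^^
  File "h.py", line 7, in cam
    p=cams.camera_params(n); return p,R.from_quat(p['orientation']).as_matrix(),np.array(p['eye'])
ValueError: time passes only in moves, steps and waits
```

```bash
sed -i 's/^def cam(n):/import functools\n@functools.cache\ndef cam(n):/' h.py; timeout 200 python3 - <<'E'
from fit import *
fit({cm:cv2.imread(f'pics/{cm}_rel.png')[:,:,::-1] for cm in('top','side')})
print(r.get_state()['clock'])
E
```

```text
top 553 [(np.int64(300), np.float64(-0.15)), (np.int64(284), np.float64(-0.135)), (np.int64(266), np.float64(-0.12)), (np.int64(237), np.float64(-0.105)), (np.int64(208), np.float64(-0.09)), (np.int64(176), np.float64(-0.075)), (np.int64(170), np.float64(-0.06)), (np.int64(154), np.float64(-0.045)), (np.int64(148), np.float64(-0.03)), (np.int64(137), np.float64(-0.015)), (np.int64(135), np.float64(-0.0)), (np.int64(144), np.float64(0.015)), (np.int64(166), np.float64(0.03)), (np.int64(196), np.float64(0.045)), (np.int64(223), np.float64(0.06)), (np.int64(268), np.float64(0.075)), (np.int64(339), np.float64(0.09)), (np.int64(359), np.float64(0.105)), (np.int64(379), np.float64(0.12)), (np.int64(380), np.float64(0.135)), (np.int64(371), np.float64(0.15))]
side 768 [(np.int64(569), np.float64(-0.15)), (np.int64(526), np.float64(-0.135)), (np.int64(506), np.float64(-0.12)), (np.int64(480), np.float64(-0.105)), (np.int64(459), np.float64(-0.09)), (np.int64(433), np.float64(-0.075)), (np.int64(440), np.float64(-0.06)), (np.int64(438), np.float64(-0.045)), (np.int64(441), np.float64(-0.03)), (np.int64(436), np.float64(-0.015)), (np.int64(437), np.float64(-0.0)), (np.int64(448), np.float64(0.015)), (np.int64(464), np.float64(0.03)), (np.int64(484), np.float64(0.045)), (np.int64(474), np.float64(0.06)), (np.int64(466), np.float64(0.075)), (np.int64(480), np.float64(0.09)), (np.int64(510), np.float64(0.105)), (np.int64(533), np.float64(0.12)), (np.int64(558), np.float64(0.135)), (np.int64(586), np.float64(0.15))]
11.275
```

Wheel angle is about 0 (−0.01 rad), so the nest is centred. Next is the holder.

Run:
```python
from h import *
a=np.radians(-111); T=tool([0,0,-1],[np.cos(a),np.sin(a),0])
jog([.534,-.300,.20],T)
print(T)
```

```text
trans [-0.3333  0.2722  0.3026] turn [0.2782 0.4696 1.0597]
[[ 0.9336 -0.3584  0.    ]
 [-0.3584 -0.9336  0.    ]
 [ 0.      0.     -1.    ]]
```

jog_arm(turn=[[0.28,0.47,1.06],[0.28,0.47,1.06],[0.28,0.47,1.06],[0.28,0.47,1.06],[0.28,0.47,1.06],[0.28,0.47,1.06],[0.28,0.47,1.06],[0.28,0.47,1.06],[0.28,0.47,1.06],[0.28,0.47,1.06],[0.28,0.47,1.06],[0.28,0.47,1.06],[0.28,0.47,1.06],[0.28,0.47,1.06]], translation=[[-0.333,0.272,0.303],[-0.333,0.272,0.303],[-0.333,0.272,0.303],[-0.333,0.272,0.303],[-0.333,0.272,0.303],[-0.333,0.272,0.303],[-0.333,0.272,0.303],[-0.333,0.272,0.303],[-0.333,0.272,0.303],[-0.333,0.272,0.303],[-0.333,0.272,0.303],[-0.333,0.272,0.303],[-0.333,0.272,0.303],[-0.333,0.272,0.303]], grip=[0.4,0.4,0.4,0.4,0.4,0.4,0.4,0.4,0.4,0.4,0.4,0.4,0.4,0.4])

```text
clock: 13.02
tool_pos: [0.5343, -0.299, 0.1996]
eef_rot: [0.983, -0.182, 0.0, -0.001]
contact_force: [-0.1, -0.1, 0.8]
opening: 0.598
finger_force: 0.0
```

Run:
```python
from h import *
s=r.get_state(); print(s['clock'],s['tool_pos'],s['q'],s['opening'],s['contact_force'])
for cm in('side','top'):
    im=cams.snapshot(cm)
    if cm=='side': save(cv2.resize(im[180:300,340:500],(640,480)),'pick.png')
    for d in models.place_of(cm,'holder_center'): print(cm,d)
    for i,d in enumerate(models.masks_of(cm,'holder')):
        q,a,l=meas(cm,i,'holder',[0,0,.02],[0,0,1]); print(cm,im[d['pixels']].mean(0),q,np.degrees(np.arctan2(a[1],a[0])),l)
a=np.radians(-111); T=tool([0,0,-1],[np.cos(a),np.sin(a),0])
jog([.534,-.300,.038],T)
```

```text
13.025 [ 0.5343 -0.299   0.1996] [ 0.0245  0.8927  0.8144  1.6909 -0.7935  0.9214 -0.7741] 0.5983099564099551 [-0.142  -0.054   0.7669]
side {'position': [0.4415, -0.2574, 0.0166], 'p': 0.97}
side {'position': [0.5369, -0.2993, 0.0215], 'p': 0.93}
side {'position': [0.4361, -0.3506, 0.0192], 'p': 0.91}
side {'position': [0.5041, -0.4503, -0.0036], 'p': 0.4}
side [ 91.1889  47.7782 109.501 ] [ 0.4325 -0.347   0.02  ] -118.6901938840316 [np.float64(0.06937686450857516), np.float64(0.06020044200401658)]
side [ 53.209  109.8362  60.0094] [ 0.4365 -0.2504  0.02  ] -93.3038336433239 [np.float64(0.0845819735036548), np.float64(0.051075405940691834)]
side [139.1155 134.3718 129.563 ] [ 0.5341 -0.2961  0.02  ] 154.68924313475017 [np.float64(0.052212446410476204), np.float64(0.09370715894617535)]
side [100.742  104.6964  99.665 ] [0.6859 0.049  0.02  ] -35.40177896556526 [np.float64(0.5218778926859482), np.float64(0.42510188103614405)]
top {'position': [0.4343, -0.3518, 0.0173], 'p': 0.82}
top {'position': [0.4381, -0.2524, 0.0169], 'p': 0.58}
top [114.214   58.2763 138.5214] [ 0.4359 -0.3496  0.02  ] -117.10922550456462 [np.float64(0.03376565274693974), np.float64(0.06904387765399855)]
top [ 26.9784 138.7622  57.0432] [ 0.4411 -0.2531  0.02  ] -93.76104610216827 [np.float64(0.029169801226603218), np.float64(0.06038366395500774)]
trans [0.0003 0.0004 0.1615] turn [-0.0016  0.0004 -0.0008]
```

View pics/pick.png

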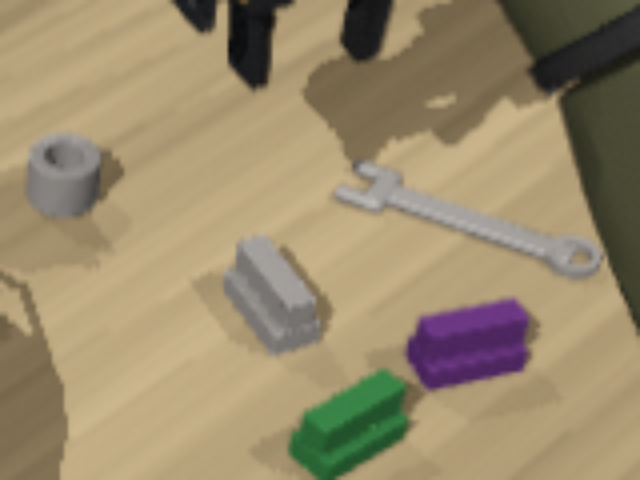

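The steel holder stands clear at crop (272,295) with the fingers above it. Descending onto the rib.

jog_arm(turn=[[0,0,0],[0,0,0],[0,0,0],[0,0,0],[0,0,0],[0,0,0],[0,0,0],[0,0,0],[0,0,0],[0,0,0],[0,0,0]], translation=[[0,0,0.06],[0,0,0.12],[0,0,0.15],[0,0,0.161],[0,0,0.161],[0,0,0.161],[0,0,0.161],[0,0,0.161],[0,0,0.161],[0,0,0.161],[0,0,0.161]], grip=[0.4,0.4,0.4,0.4,0.4,0.4,0.7,0.9,1,1,1], force=35)

```text
clock: 15.0
tool_pos: [0.5339, -0.3001, 0.0388]
eef_rot: [0.983, -0.183, 0.0, -0.0]
contact_force: [-0.4, -1.4, 1.8]
opening: 0.199
finger_force: 35.0
```

Run:
```python
from h import *
s=r.get_state(); print(s['clock'],s['tool_pos'],R.from_quat(s['eef_rot']).as_matrix(),s['opening'],s['finger_force'],s['contact_force'])
```

```text
15.0 [ 0.5339 -0.3001  0.0388] [[ 0.9332 -0.3593  0.0003]
 [-0.3593 -0.9332  0.0006]
 [ 0.0001 -0.0007 -1.    ]] 0.199441114717841 34.996145367622375 [-0.4491 -1.3548  1.7873]
```

jog_arm(turn=[[0,0,0],[0,0,0],[0,0,0],[0,0,0],[0,0,0],[0,0,0]], translation=[[0,0,-0.02],[0,0,-0.07],[0,0,-0.13],[0,0,-0.19],[0,0,-0.22],[0,0,-0.22]], grip=[1,1,1,1,1,1], force=45)

```text
clock: 15.75
tool_pos: [0.5344, -0.3004, 0.2613]
eef_rot: [0.983, -0.183, 0.002, -0.0]
contact_force: [1.0, -0.5, -3.9]
opening: 0.201
finger_force: 45.0
```

Run:
```python
from h import *
s=r.get_state(); M=R.from_quat(s['eef_rot']).as_matrix(); p=s['tool_pos']; print(s['clock'],p,s['opening'],s['contact_force'])
for i in range(2):
  for cm in('side','top'):
    im=cams.snapshot(cm)
    if cm=='side' and i==0:
        u=proj(cm,p)[0].astype(int); save(cv2.resize(im[u[1]-45:u[1]+45,u[0]-60:u[0]+60],(800,600),interpolation=2),'held.png'); print('crop origin',u-[60,45])
        F=np.array([[sx*.03,sy*.015,z] for z in (.0388,.0228) for sx in(-1,1) for sy in(-1,1)]); print(proj(cm,p+F@M.T))
    for d in models.place_of(cm,'holder_center'):
        v=M.T@(np.array(d['position'])-p)
        if d['position'][2]>.05: print(cm,'tool frame',v,d['p'])
```

```text
15.75 [ 0.5344 -0.3004  0.2613] 0.20093581253526638 [ 0.9865 -0.4736 -3.9435]
crop origin [360 117]
[[419.5131 188.2617]
 [432.4771 185.058 ]
 [405.0343 172.142 ]
 [417.6823 169.1667]
 [420.4927 181.7554]
 [433.557  178.5778]
 [405.8578 165.726 ]
 [418.6013 162.7769]]
side tool frame [0.0026 0.0009 0.0217] 0.59
side tool frame [-0.      0.0006  0.0251] 0.75
```

View pics/held.png

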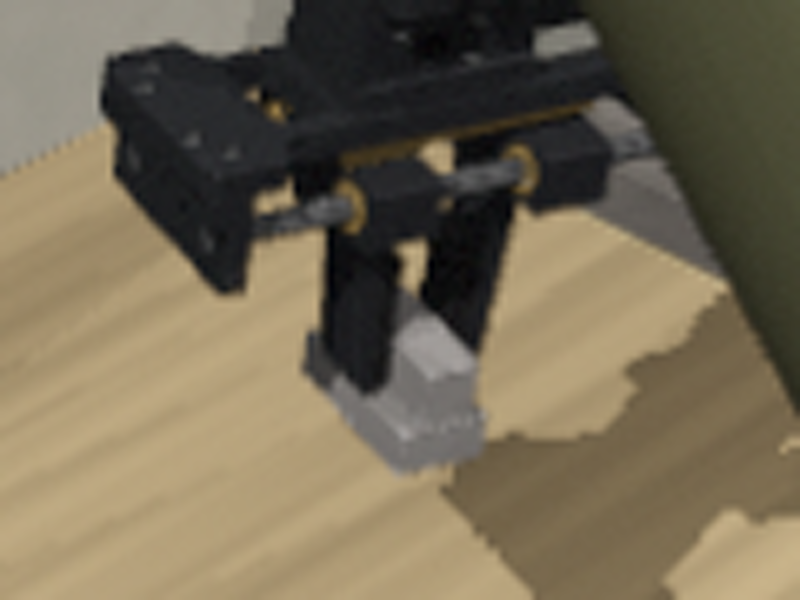

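The held holder's corners (crop (400,472), (482,452), (310,330)) match the prediction within 1 px, so it sits centred in the grip. The nest has only 3 mm of slack, so I refine its position with a model fit.

```bash
cat > fit2.py <<'E'
from h import *
c,n,g,t=frame((.614,.1314,.713)); S=8
def hull(cm,P,img,val): cv2.fillConvexPoly(img,cv2.convexHull(((proj(cm,P)*S+S/2)*16).astype(np.int32)),val,cv2.LINE_8,4)
def rend(cm,a,b,th,o,sz):  # o = crop origin
    x=np.cos(th)*g+np.sin(th)*t; y=np.cross(n,x); C=c+a*g+b*t; img=np.zeros((sz[1]*S,sz[0]*S),np.uint8)
    def hb(X,Y,Z):
        P=proj(cm,[C+i*x+j*y+k*n for i in X for j in Y for k in Z])-o
        cv2.fillConvexPoly(img,cv2.convexHull(((P+.5)*S*16).astype(np.int32)),255,cv2.LINE_8,4)
    for s in(-1,1):
        hb((.055,.129),(s*.018,s*.022),(0,.012)); hb((.092+s*.033,.092+s*.037),(-.022,.022),(0,.012))
    return cv2.resize(img,sz,interpolation=cv2.INTER_AREA)/255.
def run(cm,im,o,sz,thr=(60,150)):
    G=im[o[1]:o[1]+sz[1],o[0]:o[0]+sz[0]].max(2).astype(float)
    D=np.clip((thr[1]-G)/(thr[1]-thr[0]),0,1)
    K=cv2.dilate(rend(cm,0,0,0,o,sz),np.ones((7,7)))>0
    out=[]
    for th in (-.03,0,.03):
        for a in np.arange(-.007,.0071,.001):
            for b in np.arange(-.007,.0071,.001):
                q=rend(cm,a,b,th,o,sz); out.append((np.abs(q-D)[K].sum(),th,a,b))
    out.sort(); print(cm,np.round(out[:6],3)); print('at th=0',np.round([x for x in out if x[1]==0][0],4),'zero', np.round([x for x in out if x[1]==0 and abs(x[2])<1e-6 and abs(x[3])<1e-6],2))
E
python3 - <<'E'
from fit2 import *
L=lambda f:cv2.imread(f)[:,:,::-1]
run('side',L('pics/side_rel.png'),np.array([155,275]),(65,55))
a=L('pics/top_rel.png'); run('top',a,np.array([143,180]),(50,50))
run('top',L('pics/top0.png')*0+cams.snapshot('top'),np.array([143,180]),(50,50))
E
```

```text
side [[175.869  -0.03    0.001   0.001]
 [177.64   -0.03    0.002   0.   ]
 [178.178   0.      0.001  -0.002]
 [179.164  -0.03    0.001   0.   ]
 [179.992  -0.03    0.002   0.001]
 [180.632   0.      0.002  -0.003]]
at th=0 [178.1784   0.       0.001   -0.002 ] zero [[192.45   0.     0.     0.  ]]
top [[276.921   0.      0.002  -0.004]
 [277.053  -0.03    0.002  -0.001]
 [279.325  -0.03    0.002  -0.002]
 [280.608  -0.03    0.003  -0.001]
 [281.765   0.      0.003  -0.004]
 [281.937   0.      0.001  -0.004]]
at th=0 [276.9209   0.       0.002   -0.004 ] zero [[408.87   0.     0.     0.  ]]
top [[234.011   0.      0.001  -0.004]
 [236.555   0.      0.002  -0.004]
 [237.032   0.03    0.001  -0.007]
 [238.269  -0.03    0.001  -0.002]
 [239.752   0.      0.     -0.004]
 [240.148   0.03    0.002  -0.007]]
at th=0 [234.0111   0.       0.001   -0.004 ] zero [[364.97   0.     0.     0.  ]]
```

Run:
```python
from h import *
c,n,g,t=frame((.614,.1314,.713)); N0=np.array([.6753,.1822,.0838]); T=tool(-n,-t)
for P in ([.69,.19,.32],N0+.12*n,N0+.099*n): print(np.array(P)); jog(P,T)
```

```text
[0.69 0.19 0.32]
trans [-0.0301 -0.5133 -0.0615] turn [-0.2851 -0.4702 -1.0541]
[0.7207 0.2214 0.1877]
trans [-0.0125 -0.5535  0.0708] turn [-0.2851 -0.4702 -1.0541]
[0.7127 0.2146 0.1695]
trans [-0.0174 -0.5442  0.089 ] turn [-0.2851 -0.4702 -1.0541]
```

jog_arm(turn=[[-0.03,-0.05,-0.1],[-0.06,-0.09,-0.2],[-0.09,-0.14,-0.3],[-0.11,-0.19,-0.42],[-0.14,-0.24,-0.53],[-0.17,-0.28,-0.63],[-0.2,-0.33,-0.74],[-0.23,-0.38,-0.84],[-0.26,-0.42,-0.95],[-0.285,-0.47,-1.054],[-0.285,-0.47,-1.054],[-0.285,-0.47,-1.054],[-0.285,-0.47,-1.054],[-0.285,-0.47,-1.054]], translation=[[0,-0.03,-0.03],[-0.005,-0.08,-0.06],[-0.01,-0.13,-0.0615],[-0.01,-0.18,-0.0615],[-0.015,-0.23,-0.0615],[-0.015,-0.28,-0.0615],[-0.02,-0.33,-0.0615],[-0.02,-0.38,-0.0615],[-0.025,-0.43,-0.0615],[-0.03,-0.48,-0.0615],[-0.03,-0.513,-0.0615],[-0.03,-0.513,-0.0615],[-0.03,-0.513,-0.0615],[-0.03,-0.513,-0.0615]], grip=[1,1,1,1,1,1,1,1,1,1,1,1,1,1], force=45)

```text
clock: 17.95
tool_pos: [0.69, 0.1881, 0.3213]
eef_rot: [0.906, 0.336, -0.242, 0.091]
contact_force: [0.1, -0.7, -3.8]
opening: 0.2
finger_force: 45.0
```

Run:
```python
from h import *
c,n,g,t=frame((.614,.1314,.713)); N0=np.array([.6753,.1822,.0838]); T=tool(-n,-t)
s=r.get_state();print(s['q'],s['tool_pos'],s['opening'])
for P in (N0+.12*n,N0+.099*n): jog(P,T)
```

```text
[-0.5034  1.179   0.6842  0.4559 -0.3541  2.0529 -1.0117] [0.69   0.1881 0.3213] 0.1998784787621354
trans [ 0.1057 -0.0055  0.0932] turn [ 0.0006 -0.0005 -0.0031]
trans [ 0.1057 -0.0055  0.1142] turn [ 0.0006 -0.0005 -0.0031]
```

jog_arm(turn=[[0,0,0],[0,0,0],[0,0,-0.003],[0,0,-0.003],[0,0,-0.003],[0,0,-0.003],[0,0,-0.003],[0,0,-0.003]], translation=[[0.03,-0.002,0.03],[0.06,-0.004,0.06],[0.09,-0.005,0.08],[0.106,-0.005,0.095],[0.106,-0.005,0.105],[0.106,-0.005,0.114],[0.106,-0.005,0.114],[0.106,-0.005,0.114]], grip=[1,1,1,1,1,1,1,1], force=45)

```text
clock: 18.95
tool_pos: [0.7137, 0.2159, 0.17]
eef_rot: [0.905, 0.338, -0.242, 0.091]
contact_force: [0.6, -1.3, -3.3]
opening: 0.198
finger_force: 45.0
```

```bash
cat > rel.py <<'E'
from h import *
c,n,g,t=frame((.614,.1314,.713)); N0=np.array([.6753,.1822,.0838]); T=tool(-n,-t)
s=r.get_state(); p=s['tool_pos'];M=R.from_quat(s['eef_rot']).as_matrix()
print(s['clock'],s['q'],p,s['opening'],s['contact_force'])
b=p+.0388*M[:,2]-N0; print('foot rel N0 g,t,n',b@g,b@t,b@n)
E
python3 - <<'E'
from rel import *
jog(N0+.0638*n,T)
E
```

```text
18.95 [-0.5075  1.3599  0.6509  0.4242 -0.4024  1.9072 -1.0837] [0.7137 0.2159 0.17  ] 0.19839279081437006 [ 0.5806 -1.2578 -3.308 ]
foot rel N0 g,t,n 0.001145728357716664 0.00029965483329195465 0.061399117782267566
trans [-0.0011  0.0003  0.0364] turn [ 0.0016 -0.0018  0.0017]
```

Reach is fine. I drop to about 10 mm over the wall tops and look.

jog_arm(turn=[[0,0,0],[0,0,0],[0,0,0],[0,0,0],[0,0,0]], translation=[[-0.001,0,0.015],[-0.001,0,0.03],[-0.001,0,0.039],[-0.001,0,0.039],[-0.001,0,0.039]], grip=[1,1,1,1,1], force=45)

```text
clock: 19.58
tool_pos: [0.6986, 0.2029, 0.1366]
eef_rot: [0.905, 0.339, -0.241, 0.091]
contact_force: [-0.5, -0.0, -3.9]
opening: 0.204
finger_force: 45.0
```

Run:
```python
from rel import *
ims={k:cams.snapshot(k) for k in('side','top')}
for k in ims: save(ims[k],k+'_hov.png')
F=np.array([[sx*.03,sy*.015,z] for z in (.0388,) for sx in(-1,1) for sy in(-1,1)])
W=np.array([N0+sx*.033*g+sy*.018*t+.012*n for sx in(-1,1) for sy in(-1,1)])
out=[]
for k,im in ims.items():
    u=proj(k,N0)[0].astype(int)-[30,25 if k=='side' else 25]; 
    print(k,'crop',u,'\nfoot',((proj(k,p+F@M.T)-u+.5)*[400/60,400/60] ).round(0).tolist(),'\nwallin',((proj(k,W)-u+.5)*400/60).round(0).tolist())
    out.append(cv2.resize(im[u[1]:u[1]+60,u[0]:u[0]+60],(400,400),interpolation=2))
save(np.hstack(out),'hov.png')
```

```text
19.575 [-0.5456  1.3358  0.6511  0.6259 -0.3904  1.7522 -1.0351] [0.6986 0.2029 0.1366] 0.20396362973260684 [-0.4688 -0.0215 -3.8745]
foot rel N0 g,t,n 0.0007439277035350168 0.0003524087273484972 0.022512322774351636
side crop [159 281] 
foot [[227.0, 136.0], [254.0, 58.0], [60.0, 193.0], [90.0, 116.0]] 
wallin [[289.0, 70.0], [257.0, 163.0], [110.0, 133.0], [75.0, 225.0]]
top crop [142 181] 
foot [[162.0, 211.0], [241.0, 146.0], [88.0, 111.0], [164.0, 49.0]] 
wallin [[273.0, 166.0], [179.0, 243.0], [189.0, 59.0], [98.0, 132.0]]
```

View pics/hov.png

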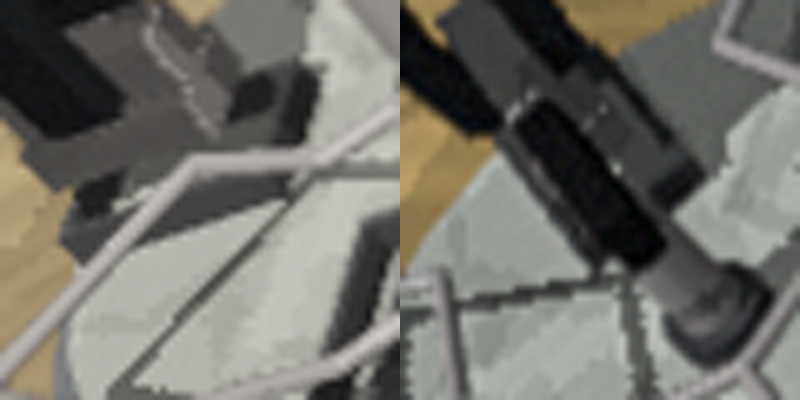

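The robot and side-camera predictions agree at the foot corner: (60,193) predicted, (58,190) seen. I shift 1.3 mm toward −t, as the fits suggest, and go in slowly.

jog_arm(turn=[[0,0,0],[0,0,0],[0,0,0],[0,0,0],[0,0,0],[0,0,0],[0,0,0]], translation=[[0,0.0013,0],[0,0.0013,0.004],[0,0.0013,0.008],[0,0.0013,0.011],[0,0.0013,0.014],[0,0.0013,0.014],[0,0.0013,0.014]], grip=[1,1,1,1,1,1,1], force=45)

```text
clock: 20.55
tool_pos: [0.6937, 0.1972, 0.1238]
eef_rot: [0.905, 0.338, -0.242, 0.091]
contact_force: [-0.2, 0.1, -3.6]
opening: 0.197
finger_force: 45.0
```

```bash
python3 -c "from rel import *; print(s['moment'])"
```

```text
20.55 [-0.5528  1.3346  0.6499  0.6786 -0.3888  1.7074 -1.0222] [0.6937 0.1972 0.1238] 0.19692806804711246 [-0.2028  0.0528 -3.5771]
foot rel N0 g,t,n 0.0006156342962843776 -0.000749924468522061 0.007749253335091541
[ 0.5771 -0.6791 -0.031 ]
```

No contact, and the foot is below the wall tops. Continuing to the floor.

jog_arm(turn=[[0,0,0],[0,0,0],[0,0,0],[0,0,0],[0,0,0],[0,0,0]], translation=[[0,0,0.002],[0,0,0.004],[0,0,0.005],[0,0,0.006],[0,0,0.006],[0,0,0.006]], grip=[1,1,1,1,1,1], force=45)

```text
clock: 21.3
tool_pos: [0.6914, 0.1952, 0.1186]
eef_rot: [0.905, 0.338, -0.242, 0.091]
contact_force: [-0.7, 0.4, -4.1]
opening: 0.198
finger_force: 45.0
```

jog_arm(turn=[[0,0,0],[0,0,0],[0,0,0],[0,0,0]], translation=[[0,0,0.0007],[0,0,0.0014],[0,0,0.0014],[0,0,0.0014]], grip=[1,1,1,1])

```text
clock: 21.8
tool_pos: [0.6908, 0.1947, 0.1173]
eef_rot: [0.905, 0.338, -0.242, 0.091]
contact_force: [0.4, -0.3, -3.7]
opening: 0.198
finger_force: 45.0
```

jog_arm(turn=[[0,0,0],[0,0,0],[0,0,0],[0,0,0]], translation=[[0,0,0.0007],[0,0,0.0014],[0,0,0.0014],[0,0,0.0014]], grip=[1,1,1,1])

```text
clock: 22.3
tool_pos: [0.6908, 0.1947, 0.1172]
eef_rot: [0.905, 0.339, -0.241, 0.091]
contact_force: [1.2, 2.3, 4.6]
opening: 0.201
finger_force: 45.0
```

```bash
python3 -c "from rel import *; print(s['moment'])"
```

```text
22.3 [-0.5581  1.3329  0.6493  0.7092 -0.3885  1.6804 -1.0152] [0.6908 0.1947 0.1172] 0.2012733216017716 [1.1878 2.2722 4.5994]
foot rel N0 g,t,n 0.000676902825950132 -0.0007318222587279036 4.946787372859345e-05
[ 0.4744 -0.3494 -0.1113]
```

The foot met the floor at the expected height with about 9 N. I release and back off along the axis.

jog_arm(turn=[[0,0,0],[0,0,0],[0,0,0],[0,0,0],[0,0,0],[0,0,0],[0,0,0],[0,0,0],[0,0,0],[0,0,0],[0,0,0],[0,0,0],[0,0,0]], translation=[[0,0,-0.0007],[0,0,-0.0007],[0,0,-0.0007],[0,0,-0.0007],[0,0,-0.005],[0,0,-0.015],[0,0,-0.03],[0,0,-0.06],[-0.02,0,-0.09],[-0.05,0,-0.13],[-0.09,0,-0.18],[-0.09,0,-0.18],[-0.09,0,-0.18]], grip=[0.75,0.65,0.6,0.6,0.6,0.6,0.6,0.6,0.6,0.6,0.6,0.6,0.6])

```text
clock: 23.92
tool_pos: [0.6962, 0.2007, 0.317]
eef_rot: [0.905, 0.339, -0.239, 0.09]
contact_force: [-0.5, 1.7, -0.2]
opening: 0.405
finger_force: 0.0
```

Run:
```python
from rel import *
out=[]
for k in('side','top'):
    im=cams.snapshot(k); u=proj(k,N0)[0].astype(int)-[40,40]
    for nm in('nest','holder','holder_center','handle'):
        for d in models.place_of(k,nm)[:4]:
            v=np.array(d['position'])-N0
            if np.linalg.norm(v)<.15: print(k,nm,'g,t,n',v@g,v@t,v@n,d['p'])
    out.append(cv2.resize(im[u[1]:u[1]+80,u[0]:u[0]+80],(400,400),interpolation=2))
save(np.hstack(out),'done.png')
```

```text
23.925 [-0.4703  1.1923  0.4728  0.3648 -0.2071  2.0898 -1.0949] [0.6962 0.2007 0.317 ] 0.40530723603480867 [-0.5473  1.7313 -0.2467]
foot rel N0 g,t,n -0.0921735286592544 0.00022108892654470658 0.17706890925069457
side nest g,t,n -0.0006778011923701204 0.00449316902291059 -4.491853935816885e-05 0.68
side holder g,t,n -0.0010227829380691695 0.002516291609450369 -0.0031308451890511373 0.65
side holder_center g,t,n 0.0017074033078472751 -0.0007883643009864349 0.02026926875033439 0.79
side handle g,t,n -0.09362545765901809 0.0037260230719338558 0.07527177711604018 0.71
top nest g,t,n -0.00284147861664611 0.0012508659779756697 -0.0016405284442171971 0.97
top nest g,t,n 0.005312071989097977 -0.0005189547869905374 -5.0765260763584864e-05 0.59
top nest g,t,n -0.09139569084684854 0.004633706629915635 0.07297956191630069 0.16
top holder g,t,n -0.09035839057353312 0.001358847080980905 0.0708071662162196 0.51
top holder g,t,n 0.004435168409006007 0.00044174468399060866 -0.0013653361556485138 0.47
top holder_center g,t,n -0.004495484243007549 0.0022121606169550226 0.017958200545312546 0.61
top handle g,t,n -0.09033404774220528 -0.0002990421024860194 0.07001293017957408 0.9
```

View pics/done.png

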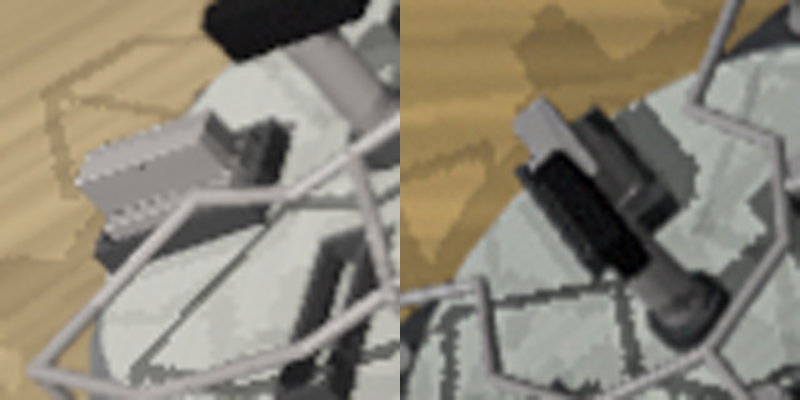

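The holder stands foot-down in the nest, with its rib at about (150,160) in the left half. The nest's far corner is at image (207,290), the same pixel as before loading, so the wheel hasn't moved. Handing in.

```bash
python3 -c "
from plant import r
print(r.finish_job())"
```

```text
the job is handed in; nothing more can be done
None
```

I turned the wheel until the wide nest was centred in the guard gap (about −0.01 rad off). The steel tool holder is laid foot down on that nest's floor, the bottle, wrench and bushing were left alone, and I handed the job in at about 24 s; no verdict came back.

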